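# Freshen the mantel bead bowl

## Task

Put all the new blue beads from the cork mat into the white bowl with the wooden ones. Then swing the clamp lever open, take the rod out of its stand and stir the beads with it, tip down among them, at least three full turns round the bowl. Put the rod back upright, fully home in its stand, and swing the lever fully shut over it, with every bead, blue and wooden, lying in the bowl and the jar, planter and stacked dishes left where they are.

Things in the scene. Friction and masses are not known exactly. Their poses are not given: they have to be found in the camera images.
- bowl: round white ceramic bowl, fixed on a birch coaster 170 mm across and 8 mm thick; origin on the ledge under its centre, z up; inner floor 14 mm above the origin, 120 mm across; rim 60 mm above the origin, inside 144 mm and outside 154 mm across
- mat: thin cork mat, 220 x 180 x 4 mm, fixed; origin under its centre; the new beads start on it
- stand: dark walnut block, fixed, 124 mm along its x, 64 mm along its y, 80 mm tall; origin on the ledge under its centre, with a square well 26 mm wide right through it along z at the origin
- well (a point): centre of the well's mouth on top of the stand, 80 mm above the ledge
- lever (a joint): flat stainless clamp lever on the stand, turning level about its pivot; 0 = shut on its stop, its fork (open to the stand's -y) round the rod's handle and over its collar; 1.4 = fully open, swung to the stand's +y; from 0.9 up the rod can be lifted out. It stays where it is left. Plate 88 to 96 mm above the ledge
- lever_hinge (a point): the lever's vertical pivot, 45 mm from the well along the stand's +x, 88 mm above the ledge
- lever_knob (a point): red upright knob near the lever's free end, 14 mm thick, from 96 to 128 mm above the ledge; the point is on its axis, 114 mm above the ledge, 90 mm from the pivot; push it sideways or pinch it
- rod: birch stirring rod 146 mm long with a steel collar; origin at its lower tip, z along the rod to its handle; 13 mm thick up to 72 mm, collar 40 mm across from 72 to 78 mm, square handle 16 x 16 mm (faces along its x and y) from 78 to 146 mm; 60 g. It starts upright in the stand with its collar on the block's top, its tip then 8 mm above the ledge
- rod_tip (a point): lower tip of the rod
- rod_grip (a point): point on the rod's handle 122 mm above its tip, where it is gripped
- new0: new bead, blue ceramic (absent in some runs): faceted barrel bead, smooth, 22 mm across and 21 mm tall, 16 g; origin at the centre of one flat end (its underside at the start), its z axis runs through the bead to the other end
- new1: new bead, blue ceramic (absent in some runs): faceted barrel bead, smooth, 22 mm across and 21 mm tall, 16 g; origin at the centre of one flat end (its underside at the start), its z axis runs through the bead to the other end
- new2: new bead, blue ceramic (absent in some runs): faceted barrel bead, smooth, 22 mm across and 21 mm tall, 16 g; origin at the centre of one flat end (its underside at the start), its z axis runs through the bead to the other end
- new3: new bead, blue ceramic (absent in some runs): faceted barrel bead, smooth, 22 mm across and 21 mm tall, 16 g; origin at the centre of one flat end (its underside at the start), its z axis runs through the bead to the other end
- new4: new bead, blue ceramic (absent in some runs): faceted barrel bead, smooth, 22 mm across and 21 mm tall, 16 g; origin at the centre of one flat end (its underside at the start), its z axis runs through the bead to the other end
- old0: old bead, wooden brown, starts in the bowl: faceted barrel bead, smooth, 22 mm across and 21 mm tall, 16 g; origin at the centre of one flat end (its underside at the start), its z axis runs through the bead to the other end
- old1: old bead, wooden brown, starts in the bowl: faceted barrel bead, smooth, 22 mm across and 21 mm tall, 16 g; origin at the centre of one flat end (its underside at the start), its z axis runs through the bead to the other end
- old2: old bead, wooden brown, starts in the bowl: faceted barrel bead, smooth, 22 mm across and 21 mm tall, 16 g; origin at the centre of one flat end (its underside at the start), its z axis runs through the bead to the other end
- old3: old bead, wooden brown, starts in the bowl: faceted barrel bead, smooth, 22 mm across and 21 mm tall, 16 g; origin at the centre of one flat end (its underside at the start), its z axis runs through the bead to the other end
- old4: old bead, wooden brown, starts in the bowl: faceted barrel bead, smooth, 22 mm across and 21 mm tall, 16 g; origin at the centre of one flat end (its underside at the start), its z axis runs through the bead to the other end
- jar: smoked glass jar with a stainless lid, 92 mm across, 125 mm tall, loose, leave alone; origin at its underside's centre
- planter: terracotta mini planter with a succulent, 82 mm across, about 90 mm tall, loose, leave alone; origin at its underside's centre
- tiers: three stacked white ceramic dishes, 150 mm across, about 133 mm tall, on a steel post, loose, leave alone; origin at the underside's centre

How it is judged (in metres and radians):
On the way, in this order (a step that is already met when the one before it is completed fails the run):
1. all the new beads are in the bowl (horizontal distance between each of new0, new1, new2, new3, new4 and bowl below 0.067 m and z of each of new0, new1, new2, new3, new4 in the frame of bowl below 0.055 m), for 0.3 s.
2. stirring: the rod's tip is down among the beads, on the bowl's +x side (x of rod_tip in the frame of bowl between 0.016 and 0.06 m and y of rod_tip in the frame of bowl between -0.016 and 0.016 m and z of rod_tip in the frame of bowl below 0.03 m).
3. it goes on round past one of the y sides ((y of rod_tip in the frame of bowl between 0.016 and 0.06 m or y of rod_tip in the frame of bowl between -0.06 and -0.016 m) and x of rod_tip in the frame of bowl between -0.016 and 0.016 m and z of rod_tip in the frame of bowl below 0.03 m).
4. to the -x side (x of rod_tip in the frame of bowl between -0.06 and -0.016 m and y of rod_tip in the frame of bowl between -0.016 and 0.016 m and z of rod_tip in the frame of bowl below 0.03 m).
5. past a y side again (all of step 3).
6. back to the +x side (all of step 2).
7. second turn: the -x side (all of step 4).
8. the +x side again, the old beads having been stirred about (all of step 6 and distance of any of old0, old1 from where it was at the start of the episode above 0.008 m and distance of any of old2, old3, old4 from where it was at the start of the episode above 0.008 m).
At the end, for the whole second after the job is handed in: every bead present lies at rest in the bowl (within 67 mm of its axis, below its rim); the rod is upright (within 0.1 rad) in the stand's well, its tip within 9 mm of the well's axis and less than 12 mm above the ledge; the lever is shut (below 0.12 rad) (all of step 1 and linear speed of each of new0, new1, new2, new3, new4, old0, old1, old2, old3, old4, rod below 0.03 m/s and horizontal distance between each of old0, old1, old2, old3, old4 and bowl below 0.067 m and z of each of old0, old1, old2, old3, old4 in the frame of bowl below 0.055 m and x of rod_tip in the frame of stand between -0.009 and 0.009 m and y of rod_tip in the frame of stand between -0.009 and 0.009 m and z of rod_tip in the frame of stand below 0.012 m and angle between rod's own z axis and vertical below 0.1 rad and value of joint lever below 0.12 rad); the robot touches nothing.
It fails at once if the jar was shifted by more than 30 mm (distance of jar from where it was at the start of the episode above 0.03 m).
It fails at once if the planter was shifted by more than 30 mm (distance of planter from where it was at the start of the episode above 0.03 m).
It fails at once if the tiers was shifted by more than 30 mm (distance of tiers from where it was at the start of the episode above 0.03 m).
It fails at once if the rod was forced out of the stand past the shut lever (horizontal distance between rod_tip and stand below 0.02 m and height (world z) of rod_tip between 0.03 and 0.08 m and value of joint lever below 0.25 rad).
Of new0, new1, new2, new3, new4 only 2 to 4 are there at a start; the rules pass over those that are not, and their reading is None.
At some moment in a run one of new0, new1, new2, new3, new4 may be knocked a few centimetres aside while the robot is not near it.
It also fails if it takes over 210 s, if anything falls off the work surface, if the arm or the gripper's body presses on something with over 40 N, if the wrist force passes 120 N, or if a joint passes its speed limit or range.

## Robot

A 6-joint arm with a two-finger parallel gripper is mounted at the origin on the work surface. World frame = base frame: x ahead of the robot, y to its left, z up, the work surface at z = 0. Lengths are in mm, angles in rad, forces in N, time in s.
With the tool pointing down it reaches from about 275 to 750 mm from the base axis. Payload 10.2 kg.
Tool frame: the origin (TCP) lies midway between the tips of the shut fingers; the grasp point (between the pads) lies 19 mm behind it; z points along the fingers, y is the line along which they close (so a half turn about z gives the same grasp; the last joint's range is limited). The gripper opens to 85 mm and grips with 20 to 120 N. Pads are 22 mm wide; open, the fingers measure 114 mm over their backs; the gripper's body (76 mm by 85 mm) begins 54 mm behind the grasp point. The pads swing forward as they close: fully open they stand 13 mm farther back than shut.
Start: joints at [-1.356, 0.313, 1.498, -0, 1.331, -0.223], TCP at [222.561, -475.497, 231.294] pointing down, gripper open.
Joint ranges: [-2.94, 2.94], [-0.97, 2.17], [0.19, 2.56], [-1.23, 4.37], [0.02, 3.11], [-2.88, 2.88]. Speed limits (rad/s): [2.39, 2.39, 3.01, 3.14, 3.14, 3.14].

## Interface

Orientations are given as a unit quaternion [w, x, y, z].
In Python, from rig import ctrl, capture, camera_info gives the robot as it stands.
- The arm moves only by the tool apply_moves, never from a script. Its argument "targets" is a list of rows, each a list of 3 entries, a list of its own where there are three numbers: the finger opening in mm, from 0 to 85.4, then the shift along the world's x, y, z in mm, then the turn, a rotation vector about the world's x, y, z in degrees. In form: [[grip, [dx, dy, dz], [rx, ry, rz]], ...]. A call has 1 to 20 rows; each row is the pose to reach, as a shift and turn from the pose commanded when the call began; what a row does not reach only later rows make up. A row lasts 1/10 s, in which the tool goes at most 50 mm and 8.59 degrees, less where a joint would pass 70% of its speed; a pose out of reach is approached as far as the arm can. A call with a gripper value outside its range is refused whole. The fingers move at their own pace and stop on an object; "squeeze" is the grip in N (left out, the last holds). Time passes only in rows, so rows that repeat a pose let the fingers close. It gives the time, the measured TCP pose, the force, the opening and the grip force at its end, in the units of the state.
- ctrl.sense(): the state, without advancing time (a new reading comes with each control period).
- capture(name): name is "scene" or "top"; returns (picture, depth): 384x512x3 uint8, blue, green, red; 384x512 float32, mm along the optical axis (not along the pixel's ray), 0 where there is no reading.
- camera_info(name): a dict with "vfov" (degrees; the focal length in pixels is half the picture's height over the tangent of half this angle, whatever the lens; pixels are square), "cx", "cy" (the principal point, pixels), "extrinsics" (4x4, takes a point from camera to world coordinates). Camera axes: x right, y down, z forward; pixel columns grow to the right and rows downward; lengths in mm; the calibration is good to about 2 mm. A picture is of the moment at which its call begins. camera_info takes no time and is no camera call.
- ctrl.finish_job(): hands the job in; it is judged then, once.
The state is a dict: "time_s": time; "joints": joint angles; "dq": joint speeds; "tau": joint torques, N m; "eef_pos": TCP position; "ee_rot": TCP orientation; "force": force on the tool from outside, world axes, zero at the start; "wrist_torque": the same for the moment, N m; "grip_width": opening from 0.0 (shut) to 1.0 (fully open); "grip_force": force on a finger pad.
Only numpy, scipy, OpenCV 4.12 (cv2) and the standard library are available. Lean on these libraries where they do the work, as an engineer would, in place of code of your own. Each camera call takes 0.05 s, during which the arm holds its last target. There are 200 camera calls.

## Working session

There is one attempt and no reset: what is moved stays moved. The work goes in short steps, Python scripts to look and compute and a tool call to move; the robot and the scene stay as the last step left them, time stands still between calls to the robot, and variables do not carry over. Pictures are saved under pics/ and viewed, at most 14 in all, crops included, and the job is handed in when it is done.

Besides the shell and the picture viewer there is one more tool, called after "Emit:" by a JSON object that holds its "method" and its "body", one argument or row to a line. apply_moves: Moves the arm, as the interface text tells. Its arguments: {"type":"object","properties":{"targets":{"type":"array","items":{"type":"array"}},"squeeze":{"type":"number"}},"required":["targets"]}

```bash
ls; mkdir -p pics; cat > h.py <<'E'
import numpy as np, cv2
from rig import ctrl, capture, camera_info
def cam(n):
    c=camera_info(n); f=192/np.tan(np.radians(c['vfov'])/2); return f,c['cx'],c['cy'],np.array(c['extrinsics'])
def ray(n,u,v):
    f,cx,cy,E=cam(n); d=E[:3,:3]@np.array([(u-cx)/f,(v-cy)/f,1]); return E[:3,3],d
def plane(n,u,v,z):
    o,d=ray(n,u,v); return o+d*(z-o[2])/d[2]
def cloud(n,D):
    f,cx,cy,E=cam(n); v,u=np.mgrid[:384,:512]
    P=np.stack([(u-cx)/f*D,(v-cy)/f*D,D],-1); return P@E[:3,:3].T+E[:3,3]
E
python3 - <<'E'
from h import *
for n in('scene','top'):
    p,d=capture(n); cv2.imwrite(f'pics/{n}0.png',p); np.savez(f'{n}0.npz',p=p,d=d); print(n,cam(n),d.min(),d.max())
print(ctrl.sense())
E
```

```text
pics
scene (np.float64(399.5802695544753), 252.68119206853936, 192.22661373902812, array([[-7.14721129e-01,  4.18451791e-01, -5.60421098e-01,
         1.13421148e+03],
       [ 6.99267657e-01,  4.11386789e-01, -5.84624369e-01,
         5.59540441e+02],
       [-1.40872784e-02, -8.09727737e-01, -5.86636634e-01,
         6.50855298e+02],
       [ 0.00000000e+00,  0.00000000e+00,  0.00000000e+00,
         1.00000000e+00]])) 0.0 3954.9697
top (np.float64(484.90204768189636), 260.9843321225354, 201.93705409612346, array([[-1.62941415e-02, -9.90877067e-01,  1.33780188e-01,
         4.53441360e+02],
       [-9.99866500e-01,  1.63105706e-02, -9.73207345e-04,
         2.39129963e+01],
       [-1.21770236e-03, -1.33778186e-01, -9.91010552e-01,
         1.16259116e+03],
       [ 0.00000000e+00,  0.00000000e+00,  0.00000000e+00,
         1.00000000e+00]])) 0.0 2053.647
{'time_s': 0.1, 'joints': array([-1.35637304e+00,  3.13395150e-01,  1.49833128e+00,  1.87416672e-05,
        1.33098346e+00, -2.23411886e-01]), 'dq': array([ 9.41165934e-05, -1.13609013e-03, -3.20836860e-03,  3.08140237e-04,
       -1.09008518e-03,  4.48392899e-04]), 'tau': array([ 1.69773222e-03, -4.12900150e+01, -2.60143161e+01, -1.83804345e-04,
        3.01771215e-03,  5.68236061e-06]), 'eef_pos': array([ 222.53050108, -475.26959379,  230.80296193]), 'ee_rot': array([-5.58573333e-04,  9.76133425e-01,  2.17170957e-01,  1.16119244e-05]), 'force': array([ 0.51391391, -0.21241292,  1.12326147]), 'wrist_torque': array([-0.00384951, -0.01563368, -0.03812871]), 'grip_force': 0.0, 'grip_width': 1.0013182351486756}
```

View pics/scene0.png

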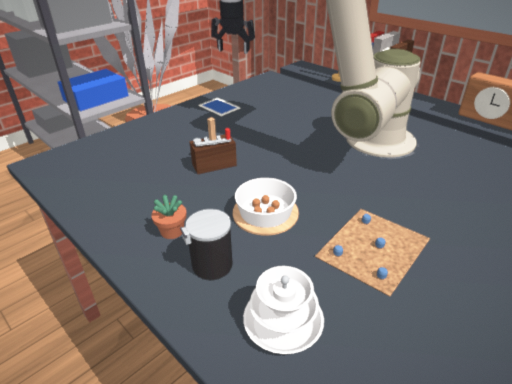

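View pics/top0.png

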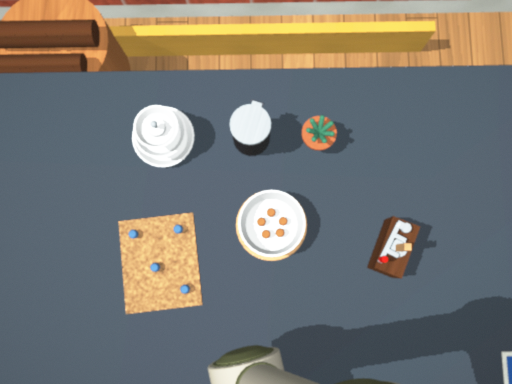

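The scene view shows 4 blue beads on the mat (367,218; 380,243; 338,251; 382,272), the bowl at (266,203) and the stand at (213,152). The top view shows the beads at (133,234), (178,229), (155,267) and (184,289), the bowl at (271,225), the stand at (394,247), the knob at (383,260) and the rod handle at (407,247). Next I measure them.

```bash
cat >> h.py <<'E'
def comps(p,lo,hi,amin=8):
    m=cv2.inRange(cv2.cvtColor(p,cv2.COLOR_BGR2HSV),lo,hi)
    n,l,s,c=cv2.connectedComponentsWithStats(m)
    return [(c[i],s[i,4],l==i) for i in range(1,n) if s[i,4]>=amin]
def tri(a,b):
    (o1,d1),(o2,d2)=ray('top',*a),ray('scene',*b)
    A=np.stack([d1,-d2],1); t=np.linalg.lstsq(A,o2-o1,rcond=None)[0]
    p,q=o1+t[0]*d1,o2+t[1]*d2; return (p+q)/2,np.linalg.norm(p-q)
def look(save=None):
    r={}
    for n in('top','scene'):
        p,d=capture(n); r[n]=(p,d,cloud(n,d))
        if save: cv2.imwrite(f'pics/{save}_{n}.png',p)
    return r
BLUE=((100,120,60),(125,255,255))
RED=((0,200,120),(4,255,255))
def blues(r):
    T=[c for c in comps(r['top'][0],*BLUE)];S=[c for c in comps(r['scene'][0],*BLUE)]
    out=[]
    for c,a,m in T:
        best=min(((tri(c,c2)[1],tri(c,c2)[0],c2) for c2,_,_ in S if abs(tri(c,c2)[0][2]-20)<60),default=None,key=lambda x:x[0])
        q=r['top'][2][m]; out.append((c.round(1),a,plane('top',*c,17).round(1),best and (best[1].round(1),best[0].round(1)),np.median(q[:,2]).round(1)))
    return out
E
python3 - <<'E'
from h import *
r=look()
for b in blues(r): print(b)
for n in('top','scene'):
    print(n,'red',[(c.round(1),a,np.median(r[n][2][m],0).round(1)) for c,a,m in comps(r[n][0],*RED)])
# bowl rim from both clouds: heights 50-62
for n in('top','scene'):
    P=r[n][2]; hs=cv2.cvtColor(r[n][0],cv2.COLOR_BGR2HSV)
    w=(hs[...,1]<60)&(hs[...,2]>120)&(r[n][1]>0)&(P[...,0]>300)&(P[...,0]<600)&(abs(P[...,1])<150)
    Q=P[w]; print(n,'white n',len(Q),'z hi',np.percentile(Q[:,2],[50,90,97,99.5]).round(1),Q.min(0),Q.max(0))
    z=Q[:,2]; R=Q[(z>54)&(z<70)]; 
    if len(R)>10:
        A=np.c_[2*R[:,:2],np.ones(len(R))]; s=np.linalg.lstsq(A,(R[:,:2]**2).sum(1),rcond=None)[0]; print('circ',s[:2],np.sqrt(s[2]+s[0]**2+s[1]**2))
# stand cloud
P=r['top'][2]
u,v=np.meshgrid(range(512),range(384)); reg=(u>350)&(u<440)&(v>200)&(v<290)&(r['top'][1]>0)
for lo,hi in((74,85),(86,104),(110,135),(140,170)):
    w=reg&(P[...,2]>lo)&(P[...,2]<hi); Q=P[w]
    if len(Q)>3: print(lo,hi,len(Q),Q.mean(0).round(1),cv2.minAreaRect(Q[:,:2].astype(np.float32)))
im=cv2.resize(r['top'][0][205:290,355:435],None,fx=7,fy=7,interpolation=cv2.INTER_CUBIC); cv2.imwrite('pics/standcrop.png',im)
E
```

```text
(array([177.8, 228.7]), np.int32(36), array([547.5, 220.8,  17. ]), None, np.float64(23.7))
(array([133. , 233.5]), np.int32(38), array([537.8, 326.5,  17. ]), None, np.float64(24.0))
(array([154.7, 266.9]), np.int32(39), array([458.7, 274.2,  17. ]), None, np.float64(24.3))
(array([184.6, 288.7]), np.int32(41), array([407.1, 204. ,  17. ]), None, np.float64(24.1))
(array([509.6, 368.8]), np.int32(100), array([ 215.6, -536.9,   17. ]), (array([ 226.4, -544.7,   23.2]), np.float64(28.3)), np.float64(1.2))
top red [(array([384. , 259.2]), np.int32(36), array([ 466.8, -236.7,  125.9]))]
scene red []
top white n 2841 z hi [14.7 57.1 60.2 62.8] [415.39773382 -84.91437993  -5.80716466] [599.99620284 148.78568803  64.52312025]
circ [555.09500601   0.90100288] 73.15981246063835
scene white n 1873 z hi [ 30.4  57.1  59.3 201.5] [ 300.1764243  -146.04530704   -4.33175512] [599.97433257  83.7017829  465.60036854]
circ [556.00300311   0.65218467] 73.35570342381425
74 85 986 [ 488.3 -277.4   79.1] ((495.478515625, -277.10845947265625), (65.42294311523438, 124.30908966064453), 67.42799377441406)
86 104 468 [ 511.3 -270.5   93.8] ((499.43963623046875, -275.2275085449219), (50.20649719238281, 106.22349548339844), 60.16704177856445)
110 135 70 [ 477.4 -248.9  124. ] ((479.2636413574219, -253.7581787109375), (15.647244453430176, 54.4279670715332), 34.715999603271484)
140 170 68 [ 492.5 -276.9  151.4] ((492.8783874511719, -277.4044189453125), (14.949138641357422, 16.24806022644043), 86.81859588623047)
```

View pics/standcrop.png

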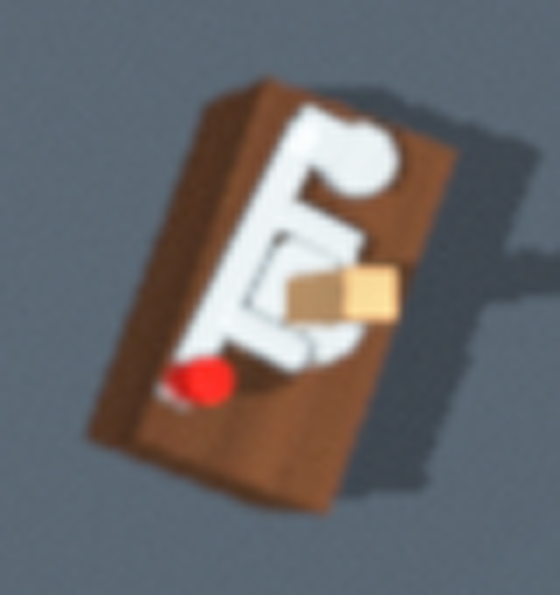

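The crop shows the lever shut: hinge plate at about (355,160), fork round the rod, red knob at (205,383), with the handle top at (370,293) nearly square to the image. I'll fix the blue mask for the scene view and cross-check heights.

```bash
python3 - <<'E'
from h import *
r=look()
p=r['scene'][0]; hs=cv2.cvtColor(p,cv2.COLOR_BGR2HSV)
for u,v in((380,243),(338,251),(228,133)): print(hs[v-1:v+2,u-1:u+2].reshape(-1,3).tolist())
S=[c for c in comps(p,(95,80,30),(130,255,255)) if 300<c[0][0]<430 and c[0][1]>200]; T=comps(r['top'][0],*BLUE)[:4]
for c,a,m in T:
    print(c,sorted([(round(tri(c,s[0])[1],1),tri(c,s[0])[0].round(1).tolist()) for s in S])[:2], np.median(r['top'][2][m],0).round(1))
R=comps(p,(0,150,80),(8,255,255)); k=comps(r['top'][0],*RED)[0]
print([(c,tri(k[0],c)) for c,a,m in R if c[0]>150 and a<200])
# rod handle tops in both (wood colour)
for n,box in(('top',(355,205,435,290)),('scene',(195,110,235,150))):
    for c,a,m in comps(r[n][0],(10,60,120),(25,200,255)):
        if box[0]<c[0]<box[2] and box[1]<c[1]<box[3]: print(n,c,a,r[n][2][m].max(0),np.median(r[n][2][m],0))
# old beads
for c,a,m in comps(r['top'][0],(3,100,60),(18,255,255)):
    q=plane('top',*c,30)
    if np.hypot(q[0]-556,q[1]-1)<65: print('old',c,a,q.round(1))
E
```

```text
[[106, 107, 171], [106, 108, 187], [106, 108, 203], [106, 107, 160], [106, 107, 178], [106, 108, 189], [106, 103, 141], [106, 108, 161], [106, 108, 172]]
[[106, 108, 186], [106, 109, 202], [106, 109, 210], [106, 106, 178], [106, 109, 190], [106, 110, 200], [106, 104, 159], [106, 107, 170], [106, 108, 182]]
[[0, 189, 202], [1, 189, 216], [0, 185, 208], [0, 189, 200], [0, 188, 216], [0, 185, 208], [1, 189, 200], [1, 188, 217], [0, 185, 208]]
[177.75       228.66666667] [(np.float64(0.2), [547.6, 221.2, 15.2]), (np.float64(57.3), [526.1, 231.0, 103.3])] [546.3 219.4  24. ]
[133.  233.5] [(np.float64(0.2), [537.9, 327.1, 15.3]), (np.float64(2.2), [533.3, 307.3, 86.0])] [537.3 324.6  24.3]
[154.8   266.925] [(np.float64(0.2), [458.6, 274.5, 14.8]), (np.float64(3.1), [458.2, 294.5, -70.7])] [458.4 272.2  23.1]
[184.65  288.725] [(np.float64(0.2), [407.0, 204.2, 14.8]), (np.float64(34.0), [395.6, 230.0, -55.1])] [407.  202.3  23.1]
[(array([375.88888889,  34.01851852]), (array([399.23776341, -16.99659603, 456.00773086]), np.float64(293.0850112939918))), (array([227.3125    , 133.02083333]),
[... 175 characters left out ...]
44101478 -266.76267624   80.01303614]
top [402.89413989 253.85255198] 529 [ 542.08231654   23.91299635 1162.59115506] [ 471.20938667 -282.67019852   79.74597201]
top [381.88888889 265.86666667] 45 [ 458.89549388 -231.84048844   83.41823748] [ 452.23191698 -242.61216147   78.89069519]
scene [211.54320988 128.11728395] 162 [ 504.0531435  -268.71724354  153.8631385 ] [ 495.13257438 -273.75189974  120.69786671]
old [270.90697674 212.        ] 43 [ 5.821e+02 -1.000e-01  3.000e+01]
old [261.         221.33333333] 42 [560.5  23.5  30. ]
old [282.71111111 220.86666667] 45 [560.7 -27.4  30. ]
old [279.71111111 232.13333333] 45 [534.4 -19.8  30. ]
old [265.56521739 233.84782609] 46 [530.9  13.3  30. ]
```

Emit:
{"method": "apply_moves", "body": {
  "targets": [
    [50, [30, 100, 0], [0, 0, 0]],
    [50, [60, 200, 0], [0, 0, 0]],
    [50, [90, 320, 0], [0, 0, 0]],
    [50, [184, 680, -130], [0, 0, 0]],
    [50, [184, 680, -130], [0, 0, 0]],
    [50, [184, 680, -130], [0, 0, 0]],
    [50, [184, 680, -130], [0, 0, 0]],
    [50, [184, 680, -130], [0, 0, 0]],
    [50, [184, 680, -130], [0, 0, 0]],
    [50, [184, 680, -130], [0, 0, 0]],
    [50, [184, 680, -130], [0, 0, 0]],
    [50, [184, 680, -130], [0, 0, 0]],
    [50, [184, 680, -130], [0, 0, 0]],
    [50, [184, 680, -130], [0, 0, 0]],
    [50, [184, 680, -130], [0, 0, 0]],
    [50, [184, 680, -130], [0, 0, 0]],
    [50, [184, 680, -130], [0, 0, 0]],
    [50, [184, 680, -130], [0, 0, 0]],
    [50, [184, 680, -130], [0, 0, 0]],
    [50, [184, 680, -130], [0, 0, 0]]
  ],
  "squeeze": 30
}}

```text
time_s: 2.3
eef_pos: [406.7, 203.9, 101.6]
ee_rot: [0.0, 0.976, 0.217, 0.0]
force: [-0.4, -0.3, 0.0]
grip_width: 0.583
grip_force: 0.0
```

Emit:
{"method": "apply_moves", "body": {
  "targets": [
    [50, [0, 0, -40], [0, 0, 0]],
    [50, [0, 0, -75], [0, 0, 0]],
    [50, [0, 0, -95], [0, 0, 0]],
    [50, [0, 0, -95], [0, 0, 0]],
    [0, [0, 0, -95], [0, 0, 0]],
    [0, [0, 0, -95], [0, 0, 0]],
    [0, [0, 0, -95], [0, 0, 0]],
    [0, [0, 0, -95], [0, 0, 0]],
    [0, [0, 0, -95], [0, 0, 0]],
    [0, [0, 0, -95], [0, 0, 0]],
    [0, [0, 0, -60], [0, 0, 0]],
    [0, [0, 0, -20], [0, 0, 0]],
    [0, [0, 0, 10], [0, 0, 0]],
    [0, [0, 0, 10], [0, 0, 0]]
  ],
  "squeeze": 30
}}

```text
time_s: 3.7
eef_pos: [408.6, 205.0, 115.5]
ee_rot: [0.0, 0.976, 0.217, 0.004]
force: [0.6, 0.1, -1.1]
grip_width: 0.238
grip_force: 29.8
```

Emit:
{"method": "apply_moves", "body": {
  "targets": [
    [0, [35, -48, 0], [0, 0, 0]],
    [0, [70, -95, 0], [0, 0, 0]],
    [0, [100, -136, 0], [0, 0, 0]],
    [0, [128, -174, 0], [0, 0, 0]],
    [0, [149, -203, 0], [0, 0, 0]],
    [0, [149, -203, 0], [0, 0, 0]],
    [0, [149, -203, -35], [0, 0, 0]],
    [0, [149, -203, -56], [0, 0, 0]],
    [0, [149, -203, -56], [0, 0, 0]],
    [35, [149, -203, -56], [0, 0, 0]],
    [35, [149, -203, -56], [0, 0, 0]],
    [35, [149, -203, -56], [0, 0, 0]],
    [35, [149, -203, -20], [0, 0, 0]],
    [50, [149, -203, 0], [0, 0, 0]],
    [50, [100, -136, 0], [0, 0, 0]],
    [50, [50, -60, 0], [0, 0, 0]],
    [50, [30, 0, 0], [0, 0, 0]],
    [50, [-10, 20, 0], [0, 0, 0]],
    [50, [-50, 20, 0], [0, 0, 0]]
  ]
}}

```text
time_s: 5.6
eef_pos: [401.5, 196.1, 112.1]
ee_rot: [-0.0, 0.976, 0.218, 0.001]
force: [-0.3, -0.2, -0.8]
grip_width: 0.584
grip_force: 0.0
```

```bash
sed -i 's/^BLUE=.*/BLUE=((100,80,60),(125,255,255))/' h.py; cat >> h.py <<'E'
def report(save=None):
    r=look(save); s=ctrl.sense(); print(s['time_s'],s['eef_pos'].round(1),s['grip_width'])
    for n,z in(('top',17),('scene',15)):
        for c,a,m in comps(r[n][0],*BLUE,4):
            q=plane(n,*c,z)
            if 300<q[0]<680 and -100<q[1]<420: print(n,'blue',a,q.round(1),'in bowl r',round(np.hypot(*(plane(n,*c,28)[:2]-[555.5,.8])),1))
    return r
E
python3 -c "
from h import *
report()"
```

```text
5.7 [398.1 196.8 111.8] 0.5850221095257789
top blue 50 [556.7   1.9  17. ] in bowl r 1.3
top blue 52 [547.6 221.3  17. ] in bowl r 218.8
top blue 54 [537.4 326.7  17. ] in bowl r 323.6
top blue 51 [458.6 274.6  17. ] in bowl r 288.2
scene blue 35 [546.2  -9.   15. ] in bowl r 3.3
scene blue 65 [458.5 274.5  15. ] in bowl r 291.7
scene blue 66 [547.4 221.1  15. ] in bowl r 227.2
scene blue 77 [537.5 327.   15. ] in bowl r 331.0
```

Emit:
{"method": "apply_moves", "body": {
  "targets": [
    [50, [30, 38, 0], [0, 0, 0]],
    [50, [61, 77, 0], [0, 0, 0]],
    [50, [61, 77, 0], [0, 0, 0]],
    [50, [61, 77, -50], [0, 0, 0]],
    [50, [61, 77, -85], [0, 0, 0]],
    [50, [61, 77, -105], [0, 0, 0]],
    [50, [61, 77, -105], [0, 0, 0]],
    [0, [61, 77, -105], [0, 0, 0]],
    [0, [61, 77, -105], [0, 0, 0]],
    [0, [61, 77, -105], [0, 0, 0]],
    [0, [61, 77, -105], [0, 0, 0]],
    [0, [61, 77, -105], [0, 0, 0]],
    [0, [61, 77, -105], [0, 0, 0]],
    [0, [61, 77, -60], [0, 0, 0]],
    [0, [61, 77, -20], [0, 0, 0]],
    [0, [61, 77, 0], [0, 0, 0]],
    [0, [61, 77, 0], [0, 0, 0]],
    [0, [61, 77, 0], [0, 0, 0]]
  ]
}}

```text
time_s: 7.5
eef_pos: [463.0, 271.2, 111.4]
ee_rot: [-0.0, 0.976, 0.217, 0.0]
force: [0.3, -0.3, -1.0]
grip_width: 0.238
grip_force: 29.8
```

Emit:
{"method": "apply_moves", "body": {
  "targets": [
    [0, [22, -45, 0], [0, 0, 0]],
    [0, [44, -90, 0], [0, 0, 0]],
    [0, [66, -135, 0], [0, 0, 0]],
    [0, [88, -180, 0], [0, 0, 0]],
    [0, [108, -225, 0], [0, 0, 0]],
    [0, [123, -255, 0], [0, 0, 0]],
    [0, [123, -255, 0], [0, 0, 0]],
    [0, [123, -255, -40], [0, 0, 0]],
    [0, [123, -255, -55], [0, 0, 0]],
    [0, [123, -255, -55], [0, 0, 0]],
    [35, [123, -255, -55], [0, 0, 0]],
    [35, [123, -255, -55], [0, 0, 0]],
    [35, [123, -255, -55], [0, 0, 0]],
    [50, [123, -255, -10], [0, 0, 0]],
    [50, [118, -215, 0], [0, 0, 0]],
    [50, [110, -170, 0], [0, 0, 0]],
    [50, [100, -125, 0], [0, 0, 0]],
    [50, [80, -90, 10], [0, 0, 0]],
    [50, [60, -50, 10], [0, 0, 0]],
    [50, [50, -50, 10], [0, 0, 0]]
  ]
}}

```text
time_s: 9.5
eef_pos: [511.5, 225.1, 122.2]
ee_rot: [-0.0, 0.976, 0.219, 0.001]
force: [0.8, -0.8, 0.0]
grip_width: 0.582
grip_force: 0.0
```

```bash
python3 -c "
from h import *
report()"
```

```text
9.6 [512.3 222.  121.9] 0.5850987968690597
top blue 53 [569.6  46.1  17. ] in bowl r 46.9
top blue 46 [556.5   2.   17. ] in bowl r 1.4
scene blue 31 [545.   -9.6  15. ] in bowl r 2.0
scene blue 66 [547.4 221.1  15. ] in bowl r 227.2
scene blue 77 [537.5 327.   15. ] in bowl r 331.0
```

Emit:
{"method": "apply_moves", "body": {
  "targets": [
    [50, [35, 0, 0], [0, 0, 0]],
    [50, [35, 0, 0], [0, 0, 0]],
    [50, [35, 0, -50], [0, 0, 0]],
    [50, [35, 0, -95], [0, 0, 0]],
    [50, [35, 0, -115], [0, 0, 0]],
    [50, [35, 0, -115], [0, 0, 0]],
    [0, [35, 0, -115], [0, 0, 0]],
    [0, [35, 0, -115], [0, 0, 0]],
    [0, [35, 0, -115], [0, 0, 0]],
    [0, [35, 0, -115], [0, 0, 0]],
    [0, [35, 0, -115], [0, 0, 0]],
    [0, [35, 0, -115], [0, 0, 0]],
    [0, [35, 0, -60], [0, 0, 0]],
    [0, [35, 0, -20], [0, 0, 0]],
    [0, [35, 0, -10], [0, 0, 0]],
    [0, [35, 0, -10], [0, 0, 0]],
    [0, [35, 0, -10], [0, 0, 0]]
  ]
}}

```text
time_s: 11.3
eef_pos: [547.4, 221.2, 109.9]
ee_rot: [-0.0, 0.976, 0.217, -0.001]
force: [0.3, -0.1, -0.1]
grip_width: 0.234
grip_force: 29.7
```

Emit:
{"method": "apply_moves", "body": {
  "targets": [
    [0, [-4, -48, 0], [0, 0, 0]],
    [0, [-8, -96, 0], [0, 0, 0]],
    [0, [-12, -144, 0], [0, 0, 0]],
    [0, [-16, -192, 0], [0, 0, 0]],
    [0, [-20, -234, 0], [0, 0, 0]],
    [0, [-20, -234, 0], [0, 0, 0]],
    [0, [-20, -234, -40], [0, 0, 0]],
    [0, [-20, -234, -53], [0, 0, 0]],
    [0, [-20, -234, -53], [0, 0, 0]],
    [35, [-20, -234, -53], [0, 0, 0]],
    [35, [-20, -234, -53], [0, 0, 0]],
    [35, [-20, -234, -53], [0, 0, 0]],
    [50, [-20, -234, -10], [0, 0, 0]],
    [50, [-30, -190, 10], [0, 0, 0]],
    [50, [-40, -145, 10], [0, 0, 0]],
    [50, [-50, -100, 10], [0, 0, 0]],
    [50, [-60, -55, 10], [0, 0, 0]],
    [50, [-60, -10, 10], [0, 0, 0]],
    [50, [-60, 30, 10], [0, 0, 0]],
    [50, [-60, 60, 10], [0, 0, 0]]
  ]
}}

```text
time_s: 13.3
eef_pos: [487.8, 283.8, 122.1]
ee_rot: [-0.0, 0.976, 0.218, 0.001]
force: [0.5, -0.7, -0.8]
grip_width: 0.583
grip_force: 0.0
```

```bash
python3 -c "
from h import *
report()"
```

```text
13.4 [487.7 284.5 121.9] 0.5845712060109729
top blue 55 [569.2  46.1  17. ] in bowl r 46.8
top blue 46 [556.5   2.   17. ] in bowl r 1.4
top blue 51 [511.5 -12.3  17. ] in bowl r 46.4
scene blue 35 [498.5 -22.7  15. ] in bowl r 45.5
scene blue 32 [545.5  -9.1  15. ] in bowl r 2.6
scene blue 77 [537.5 327.   15. ] in bowl r 331.0
```

Emit:
{"method": "apply_moves", "body": {
  "targets": [
    [50, [25, 22, 0], [0, 0, 0]],
    [50, [50, 44, 0], [0, 0, 0]],
    [50, [50, 44, 0], [0, 0, 0]],
    [50, [50, 44, -50], [0, 0, 0]],
    [50, [50, 44, -95], [0, 0, 0]],
    [50, [50, 44, -115], [0, 0, 0]],
    [50, [50, 44, -115], [0, 0, 0]],
    [0, [50, 44, -115], [0, 0, 0]],
    [0, [50, 44, -115], [0, 0, 0]],
    [0, [50, 44, -115], [0, 0, 0]],
    [0, [50, 44, -115], [0, 0, 0]],
    [0, [50, 44, -115], [0, 0, 0]],
    [0, [50, 44, -115], [0, 0, 0]],
    [0, [50, 44, -60], [0, 0, 0]],
    [0, [50, 44, -20], [0, 0, 0]],
    [0, [50, 44, -10], [0, 0, 0]],
    [0, [50, 44, -10], [0, 0, 0]],
    [0, [50, 44, -10], [0, 0, 0]]
  ]
}}

```text
time_s: 15.2
eef_pos: [537.5, 325.0, 109.9]
ee_rot: [0.0, 0.976, 0.217, -0.001]
force: [0.1, -0.1, -0.6]
grip_width: 0.233
grip_force: 29.7
```

Emit:
{"method": "apply_moves", "body": {
  "targets": [
    [0, [6, -47, 0], [0, 0, 0]],
    [0, [12, -94, 0], [0, 0, 0]],
    [0, [18, -141, 0], [0, 0, 0]],
    [0, [24, -188, 0], [0, 0, 0]],
    [0, [30, -235, 0], [0, 0, 0]],
    [0, [36, -282, 0], [0, 0, 0]],
    [0, [40, -314, 0], [0, 0, 0]],
    [0, [40, -314, 0], [0, 0, 0]],
    [0, [40, -314, -35], [0, 0, 0]],
    [0, [40, -314, -50], [0, 0, 0]],
    [0, [40, -314, -50], [0, 0, 0]],
    [35, [40, -314, -50], [0, 0, 0]],
    [35, [40, -314, -50], [0, 0, 0]],
    [35, [40, -314, -50], [0, 0, 0]],
    [50, [40, -314, -10], [0, 0, 0]],
    [50, [0, -345, 30], [0, 0, 0]],
    [50, [-40, -375, 60], [0, 0, 0]],
    [50, [-75, -405, 70], [0, 0, 0]],
    [50, [-110, -430, 70], [0, 0, 0]],
    [50, [-110, -430, 70], [0, 0, 0]]
  ]
}}

```text
time_s: 17.2
eef_pos: [425.9, -106.5, 182.7]
ee_rot: [0.001, 0.976, 0.216, 0.001]
force: [1.1, -0.5, -0.1]
grip_width: 0.584
grip_force: 0.0
```

```bash
python3 -c "
from h import *
r=report()
print(ctrl.sense()['joints'].round(2))
im=cv2.resize(r['top'][0][180:270,225:320],None,fx=5,fy=5); cv2.imwrite('pics/bowl1.png',im)
"
```

```text
17.3 [ 427.7 -105.5  182.2] 0.5859514323952995
top blue 57 [597.1  22.5  17. ] in bowl r 45.7
top blue 60 [560.1  47.6  17. ] in bowl r 46.7
top blue 50 [556.7   1.9  17. ] in bowl r 1.3
top blue 52 [510.8 -12.8  17. ] in bowl r 47.2
scene blue 37 [498.8 -22.2  15. ] in bowl r 45.1
scene blue 33 [545.4  -9.7  15. ] in bowl r 2.2
[-0.51  0.18  1.81  0.    1.15  0.63]
```

View pics/bowl1.png

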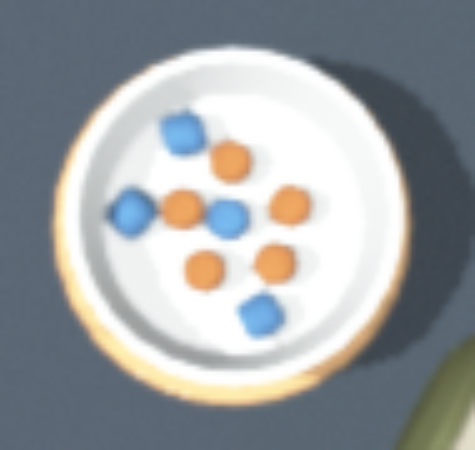

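All nine beads lie in the bowl (four blue, five wooden, none near the rim). Next is the lever knob.

Emit:
{"method": "apply_moves", "body": {
  "targets": [
    [40, [10, -35, 0], [0, 0, 8]],
    [40, [20, -70, 0], [0, 0, 16]],
    [40, [30, -100, 0], [0, 0, 24]],
    [40, [39, -134, 0], [0, 0, 32]],
    [40, [39, -134, 0], [0, 0, 40]],
    [40, [39, -134, 0], [0, 0, 48]],
    [40, [39, -134, 0], [0, 0, 56]],
    [40, [39, -134, 0], [0, 0, 64]],
    [40, [39, -134, 0], [0, 0, 72]],
    [40, [39, -134, 0], [0, 0, 80]],
    [40, [39, -134, 0], [0, 0, 88]],
    [40, [39, -134, 0], [0, 0, 96]],
    [40, [39, -134, 0], [0, 0, 104]],
    [40, [39, -134, 0], [0, 0, 112]],
    [40, [39, -134, 0], [0, 0, 115]],
    [40, [39, -134, 0], [0, 0, 115]]
  ]
}}

```text
time_s: 18.9
eef_pos: [468.3, -238.0, 181.0]
ee_rot: [-0.0, 0.341, 0.94, 0.0]
force: [1.0, 0.1, -0.2]
grip_width: 0.469
grip_force: 0.0
```

```bash
python3 -c "
from h import *
s=ctrl.sense();print(s['eef_pos'],s['joints'].round(2),s['ee_rot'].round(3))"
```

```text
[ 468.32315518 -237.97489056  180.96096906] [-0.69  0.36  1.57  0.    1.21 -1.57] [-0.     0.341  0.94   0.   ]
```

Emit:
{"method": "apply_moves", "body": {
  "targets": [
    [40, [-2, -2, -40], [0, 0, 0]],
    [40, [-2, -2, -70], [0, 0, 0]],
    [40, [-2, -2, -79], [0, 0, 0]],
    [40, [-2, -2, -79], [0, 0, 0]],
    [0, [-2, -2, -79], [0, 0, 0]],
    [0, [-2, -2, -79], [0, 0, 0]],
    [0, [-2, -2, -79], [0, 0, 0]],
    [0, [-2, -2, -79], [0, 0, 0]],
    [0, [-2, -2, -79], [0, 0, 0]],
    [0, [-2, -2, -79], [0, 0, 0]]
  ],
  "squeeze": 30
}}

```text
time_s: 19.9
eef_pos: [465.9, -241.2, 103.7]
ee_rot: [0.001, 0.341, 0.94, -0.0]
force: [-0.1, 0.8, 6.7]
grip_width: 0.149
grip_force: 29.6
```

```bash
python3 -c "
from h import *
s=ctrl.sense();print(s['eef_pos'],s['force'],s['grip_width'])
h=np.array([537,-294.4]); k=np.array([466.3,-239.7])
v=k-h; print(np.hypot(*v),np.degrees(np.arctan2(v[1],v[0])))
for a in range(6,80,6): 
  t=-np.radians(a); R=np.array([[np.cos(t),-np.sin(t)],[np.sin(t),np.cos(t)]]); print(a,(R@v-v).round(0).tolist())
"
```

```text
[ 465.85446954 -241.22474733  103.68748171] [-0.11035781  0.84675897  6.74186176] 0.14926959729595637
89.39004418837702 142.27117873468129
6 [6.0, 7.0]
12 [13.0, 14.0]
18 [20.0, 19.0]
24 [28.0, 24.0]
30 [37.0, 28.0]
36 [46.0, 31.0]
42 [55.0, 33.0]
48 [64.0, 34.0]
54 [73.0, 35.0]
60 [83.0, 34.0]
66 [92.0, 32.0]
72 [101.0, 29.0]
78 [110.0, 26.0]
```

Emit:
{"method": "apply_moves", "body": {
  "targets": [
    [0, [0, 0, 2], [0, 0, 0]],
    [0, [6, 7, 2], [0, 0, -6]],
    [0, [13, 14, 2], [0, 0, -12]],
    [0, [20, 19, 2], [0, 0, -18]],
    [0, [28, 24, 2], [0, 0, -24]],
    [0, [37, 28, 2], [0, 0, -30]],
    [0, [46, 31, 2], [0, 0, -36]],
    [0, [55, 33, 2], [0, 0, -42]],
    [0, [64, 34, 2], [0, 0, -48]],
    [0, [73, 35, 2], [0, 0, -54]],
    [0, [83, 34, 2], [0, 0, -60]],
    [0, [92, 32, 2], [0, 0, -66]],
    [0, [101, 29, 2], [0, 0, -72]],
    [0, [101, 29, 2], [0, 0, -72]],
    [0, [101, 29, 2], [0, 0, -72]],
    [40, [101, 29, 2], [0, 0, -72]],
    [40, [101, 29, 2], [0, 0, -72]],
    [40, [101, 29, 2], [0, 0, -72]],
    [40, [101, 29, 40], [0, 0, -72]],
    [40, [101, 29, 80], [0, 0, -72]]
  ]
}}

```text
time_s: 21.9
eef_pos: [565.7, -211.2, 182.5]
ee_rot: [-0.001, 0.829, 0.56, -0.0]
force: [0.1, -0.2, 0.6]
grip_width: 0.47
grip_force: 0.0
```

Emit:
{"method": "apply_moves", "body": {
  "targets": [
    [40, [0, 40, 0], [0, 0, 0]],
    [40, [0, 80, 0], [0, 0, 8]],
    [40, [0, 120, 0], [0, 0, 16]],
    [40, [0, 160, 0], [0, 0, 22]],
    [40, [0, 160, 0], [0, 0, 22]],
    [40, [0, 160, 0], [0, 0, 22]]
  ]
}}

```text
time_s: 22.5
eef_pos: [566.2, -51.1, 182.6]
ee_rot: [0.0, 0.706, 0.708, 0.0]
force: [0.3, -1.5, 0.1]
grip_width: 0.471
grip_force: 0.0
```

```bash
python3 - <<'E'
from h import *
r=look(); s=ctrl.sense(); print(s['eef_pos'],s['ee_rot'],s['joints'].round(2))
P=r['top'][2]
u,v=np.meshgrid(range(512),range(384)); reg=(u>340)&(u<450)&(v>190)&(v<300)&(r['top'][1]>0)
for lo,hi in((138,165),(86,104),(112,130)):
    Q=P[reg&(P[...,2]>lo)&(P[...,2]<hi)]
    if len(Q)>3: print(lo,hi,len(Q),Q.mean(0).round(1),cv2.minAreaRect(Q[:,:2].astype(np.float32)))
k=[c for c in comps(r['top'][0],*RED) if 340<c[0][0]<450];R=[c for c in comps(r['scene'][0],(0,150,80),(8,255,255)) if 150<c[0][0]<300 and c[1]<200]
for a in k:
  for b in R: print(tri(a[0],b[0]))
a=cv2.resize(r['top'][0][190:300,340:450],None,fx=4,fy=4);b=cv2.resize(r['scene'][0][95:180,170:260],(466,440))
cv2.imwrite('pics/lev1.png',np.hstack([a[:440],b[:440]])[:, :800])
E
```

```text
[566.21032178 -52.45997491 182.38094676] [ 1.41349942e-04  7.07072033e-01  7.07141513e-01 -1.19849926e-05] [-0.3   0.45  1.43 -0.    1.26 -0.3 ]
138 165 71 [ 492.4 -276.6  150.7] ((492.4267272949219, -278.2900085449219), (16.841575622558594, 15.225709915161133), 77.93257141113281)
86 104 469 [ 541.3 -266.3   93.7] ((522.513671875, -249.47415161132812), (106.04670715332031, 88.25128936767578), 80.9631576538086)
112 130 57 [ 543.2 -228.5  123.4] ((529.3145751953125, -239.56121826171875), (110.07505798339844, 12.652070045471191), 38.371986389160156)
(array([ 567.05210542, -211.67315435,  111.59947228]), np.float64(1.1009467061053737))
```

View pics/lev1.png

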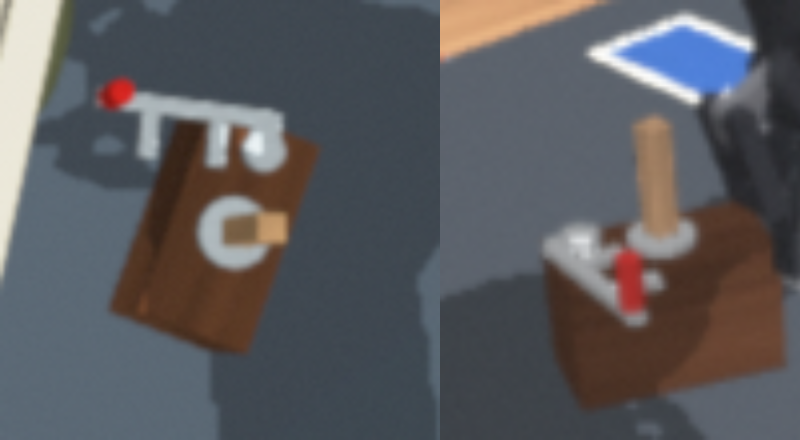

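The lever is open at about 1.25 rad: the knob is at (118,93) in the left crop and the fork is clear of the collar at (233,232). The handle stands upright, and its top at (272,228) is square to the image.

```bash
cat >> h.py <<'E'
def hsvm(p,lo,hi): return cv2.inRange(cv2.cvtColor(p,cv2.COLOR_BGR2HSV),lo,hi)>0
E
python3 - <<'E'
from h import *
print('collar',plane('top',340+233/4-.4,190+232/4-.4,86),'top',plane('top',340+272/4-.4,190+228/4-.4,154))
r=look(); P=r['top'][2]
u,v=np.meshgrid(range(512),range(384)); reg=(u>340)&(u<450)&(v>190)&(v<300)
m=reg&(P[...,2]>149)&(P[...,2]<158); Q=P[m]; print(len(Q),Q.mean(0),Q.min(0),Q.max(0)); print('px',u[m].mean(),v[m].mean())
S=r['scene'][0]; print(S[118,214],S[128,212]); PS=r['scene'][2]
ms=(u>190)&(u<240)&(v>100)&(v<150)&(PS[...,2]>148)&(PS[...,2]<160); print('sc',PS[ms].mean(0),u[ms].mean(),v[ms].mean())
print(tri((u[m].mean(),v[m].mean()),(u[ms].mean(),v[ms].mean())))
for lo in (90,105,120,135):
  mz=(u>190)&(u<240)&(v>100)&(v<165)&(PS[...,2]>lo)&(PS[...,2]<lo+12)&(abs(PS[...,0]-495)<14)&(abs(PS[...,1]+277)<14); Q=PS[mz]; print(lo,len(Q),Q.mean(0).round(1),Q.max(0).round(1))
E
```

```text
collar [ 491.9074987 -278.119371    86.       ] top [ 491.21110391 -279.34940627  154.        ]
58 [ 492.82171237 -277.36374095  152.82095855] [ 486.1949269  -285.52783683  149.84224128] [ 500.98104508 -270.05180694  157.55021005]
px 406.4310344827586 245.86206896551724
[106 106 111] [ 95 124 157]
sc [ 494.81628067 -276.89557837  151.7517693 ] 210.3181818181818 119.5
(array([ 493.20584943, -278.33476008,  150.62208729]), np.float64(0.8433902257592875))
90 27 [ 495.8 -274.7   96.4] [ 502.9 -268.3  101.7]
105 24 [ 496.5 -276.4  110.4] [ 500.9 -270.6  116.5]
120 26 [ 496.3 -275.1  125.8] [ 501.7 -269.6  131.9]
135 26 [ 495.1 -274.9  140.6] [ 501.1 -270.5  146.5]
```

Emit:
{"method": "apply_moves", "body": {
  "targets": [
    [60, [-16, -48, 5], [0, 0, 0]],
    [60, [-32, -96, 5], [0, 0, 0]],
    [60, [-48, -144, 5], [0, 0, 0]],
    [60, [-62, -190, 5], [0, 0, 0]],
    [60, [-73, -226, 5], [0, 0, 0]],
    [60, [-73, -226, 5], [0, 0, 0]],
    [60, [-73, -226, 5], [0, 0, 0]]
  ]
}}

```text
time_s: 23.4
eef_pos: [492.6, -278.7, 187.1]
ee_rot: [-0.0, 0.708, 0.707, 0.0]
force: [-0.4, -0.5, -0.2]
grip_width: 0.704
grip_force: 0.0
```

Emit:
{"method": "apply_moves", "body": {
  "targets": [
    [60, [0, 0, -40], [0, 0, 0]],
    [60, [0, 0, -65], [0, 0, 0]],
    [60, [0, 0, -76], [0, 0, 0]],
    [60, [0, 0, -76], [0, 0, 0]],
    [10, [0, 0, -76], [0, 0, 0]],
    [10, [0, 0, -76], [0, 0, 0]],
    [10, [0, 0, -76], [0, 0, 0]],
    [10, [0, 0, -76], [0, 0, 0]],
    [10, [0, 0, -76], [0, 0, 0]],
    [10, [0, 0, -76], [0, 0, 0]],
    [10, [0, 0, -76], [0, 0, 0]],
    [10, [0, 0, -76], [0, 0, 0]]
  ],
  "squeeze": 60
}}

```text
time_s: 24.6
eef_pos: [493.4, -277.9, 111.9]
ee_rot: [0.001, 0.707, 0.708, 0.0]
force: [-0.5, 1.8, 6.2]
grip_width: 0.178
grip_force: 60.7
```

Emit:
{"method": "apply_moves", "body": {
  "targets": [
    [10, [0, 0, 15], [0, 0, 0]],
    [10, [0, 0, 40], [0, 0, 0]],
    [10, [0, 0, 70], [0, 0, 0]],
    [10, [0, 0, 100], [0, 0, 0]],
    [10, [0, 0, 115], [0, 0, 0]],
    [10, [0, 0, 115], [0, 0, 0]],
    [10, [10, 30, 115], [0, 0, 0]],
    [10, [24, 65, 115], [0, 0, 0]],
    [10, [40, 105, 115], [0, 0, 0]],
    [10, [55, 145, 115], [0, 0, 0]],
    [10, [70, 185, 115], [0, 0, 0]],
    [10, [85, 222, 115], [0, 0, 0]],
    [10, [96, 251, 115], [0, 0, 0]],
    [10, [96, 251, 115], [0, 0, 0]],
    [10, [96, 251, 115], [0, 0, 0]]
  ]
}}

```text
time_s: 26.1
eef_pos: [588.8, -26.4, 224.8]
ee_rot: [-0.001, 0.706, 0.708, -0.001]
force: [0.9, -1.3, -0.8]
grip_width: 0.177
grip_force: 59.8
```

```bash
python3 - <<'E'
from h import *
r=look(); s=ctrl.sense(); print(s['eef_pos'],s['ee_rot'],s['grip_width'],s['force'])
x0=215
a=cv2.resize(r['top'][0][150:270,205:325],(400,400));b=cv2.resize(r['scene'][0][90:240,190:340],(400,400))
cv2.imwrite('pics/rod1.png',np.hstack([a,b]))
E
```

```text
[588.72822391 -27.53806358 225.41455369] [-5.62673928e-04  7.06910453e-01  7.07302675e-01 -4.70312094e-04] 0.17902649670641177 [ 0.14487516 -0.19436931 -0.69982803]
```

View pics/rod1.png

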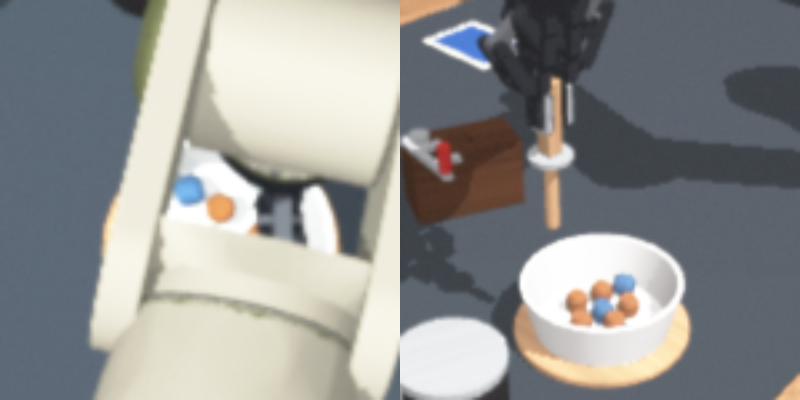

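The rod is held upright: collar at (551,155) and tip at (553,227) in the right crop, above the bowl; the stand is empty.

```bash
python3 - <<'E'
from h import *
for cx,cy,z in((553,224,122),(551,156,193)): print(plane('scene',190+(cx-400)*.375,90+cy*.375,z).round(1))
E
```

```text
[585.6 -30.1 122. ]
[586.6 -29.3 193. ]
```

Emit:
{"method": "apply_moves", "body": {
  "targets": [
    [10, [0, 0, -40], [0, 0, 0]],
    [10, [0, 0, -75], [0, 0, 0]],
    [10, [0, 0, -90], [0, 0, 0]],
    [10, [0, 0, -100], [0, 0, 0]],
    [10, [0, 0, -105], [0, 0, 0]],
    [10, [0, 0, -105], [0, 0, 0]]
  ]
}}

```text
time_s: 26.8
eef_pos: [589.2, -27.2, 121.4]
ee_rot: [0.0, 0.707, 0.707, 0.0]
force: [0.2, -0.2, -0.9]
grip_width: 0.18
grip_force: 59.8
```

```bash
python3 - <<'E'
from h import *
s=ctrl.sense(); print(s['eef_pos'],s['force'])
import math
for i in range(0,21): 
  a=math.radians(18*i); print(i,round(30*math.cos(a)-30),round(30*math.sin(a)),end=' | ')
E
```

```text
[589.1691646  -27.19759546 121.37709519] [ 0.2241182  -0.15041059 -0.88434561]
0 0 0 | 1 -1 9 | 2 -6 18 | 3 -12 24 | 4 -21 29 | 5 -30 30 | 6 -39 29 | 7 -48 24 | 8 -54 18 | 9 -59 9 | 10 -60 0 | 11 -59 -9 | 12 -54 -18 | 13 -48 -24 | 14 -39 -29 | 15 -30 -30 | 16 -21 -29 | 17 -12 -24 | 18 -6 -18 | 19 -1 -9 | 20 0 0 |
```

Emit:
{"method": "apply_moves", "body": {
  "targets": [
    [10, [-1, 7, 0], [0, 0, 0]],
    [10, [-2, 14, 0], [0, 0, 0]],
    [10, [-2, 22, 0], [0, 0, 0]],
    [10, [-2, 29, 0], [0, 0, 0]],
    [10, [-2, 29, 0], [0, 0, 0]]
  ]
}}

```text
time_s: 27.3
eef_pos: [587.1, 3.4, 121.5]
ee_rot: [0.0, 0.706, 0.708, 0.0]
force: [-0.7, 0.0, -1.0]
grip_width: 0.18
grip_force: 59.8
```

Emit:
{"method": "apply_moves", "body": {
  "targets": [
    [10, [-1, 9, 0], [0, 0, 0]],
    [10, [-6, 18, 0], [0, 0, 0]],
    [10, [-12, 24, 0], [0, 0, 0]],
    [10, [-21, 29, 0], [0, 0, 0]],
    [10, [-30, 30, 0], [0, 0, 0]],
    [10, [-39, 29, 0], [0, 0, 0]],
    [10, [-48, 24, 0], [0, 0, 0]],
    [10, [-54, 18, 0], [0, 0, 0]],
    [10, [-59, 9, 0], [0, 0, 0]],
    [10, [-60, 0, 0], [0, 0, 0]],
    [10, [-59, -9, 0], [0, 0, 0]],
    [10, [-54, -18, 0], [0, 0, 0]],
    [10, [-48, -24, 0], [0, 0, 0]],
    [10, [-39, -29, 0], [0, 0, 0]],
    [10, [-30, -30, 0], [0, 0, 0]],
    [10, [-21, -29, 0], [0, 0, 0]],
    [10, [-12, -24, 0], [0, 0, 0]],
    [10, [-6, -18, 0], [0, 0, 0]],
    [10, [-1, -9, 0], [0, 0, 0]],
    [10, [0, 0, 0], [0, 0, 0]]
  ]
}}

```text
time_s: 29.3
eef_pos: [587.4, 3.3, 121.2]
ee_rot: [-0.0, 0.706, 0.708, -0.0]
force: [-0.1, -1.0, -1.0]
grip_width: 0.176
grip_force: 60.0
```

```bash
python3 - <<'E'
from h import *
r=look(); s=ctrl.sense(); print(s['eef_pos'],s['ee_rot'],s['grip_width'],s['force'])
cv2.imwrite('pics/stir1.png',cv2.resize(r['scene'][0][90:240,190:340],(500,500)))
E
```

```text
[587.01446387   3.82848248 121.21341162] [-2.32812782e-04  7.05975866e-01  7.08235852e-01 -7.52012246e-06] 0.17711803889159816 [-0.11491219  0.60035734 -0.6053177 ]
```

View pics/stir1.png

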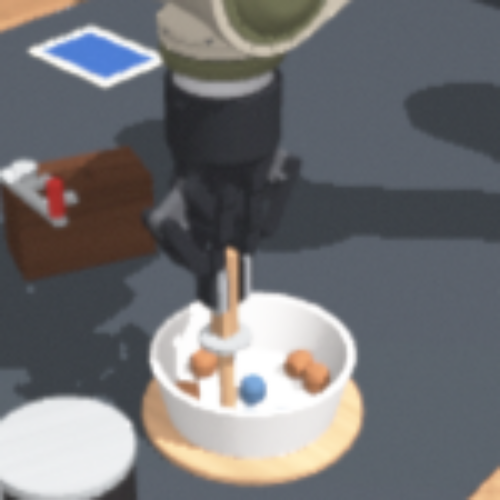

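The rod at (228,380) is deep among the beads, which have moved and are still in the bowl. Three more turns.

Emit:
{"method": "apply_moves", "body": {
  "targets": [
    [10, [-1, 9, 0], [0, 0, 0]],
    [10, [-6, 18, 0], [0, 0, 0]],
    [10, [-12, 24, 0], [0, 0, 0]],
    [10, [-21, 29, 0], [0, 0, 0]],
    [10, [-30, 30, 0], [0, 0, 0]],
    [10, [-39, 29, 0], [0, 0, 0]],
    [10, [-48, 24, 0], [0, 0, 0]],
    [10, [-54, 18, 0], [0, 0, 0]],
    [10, [-59, 9, 0], [0, 0, 0]],
    [10, [-60, 0, 0], [0, 0, 0]],
    [10, [-59, -9, 0], [0, 0, 0]],
    [10, [-54, -18, 0], [0, 0, 0]],
    [10, [-48, -24, 0], [0, 0, 0]],
    [10, [-39, -29, 0], [0, 0, 0]],
    [10, [-30, -30, 0], [0, 0, 0]],
    [10, [-21, -29, 0], [0, 0, 0]],
    [10, [-12, -24, 0], [0, 0, 0]],
    [10, [-6, -18, 0], [0, 0, 0]],
    [10, [-1, -9, 0], [0, 0, 0]],
    [10, [0, 0, 0], [0, 0, 0]]
  ]
}}

```text
time_s: 31.4
eef_pos: [587.5, 3.4, 121.2]
ee_rot: [-0.0, 0.706, 0.708, 0.0]
force: [-0.6, 0.2, -0.5]
grip_width: 0.177
grip_force: 59.9
```

Emit:
{"method": "apply_moves", "body": {
  "targets": [
    [10, [-1, 9, 0], [0, 0, 0]],
    [10, [-6, 18, 0], [0, 0, 0]],
    [10, [-12, 24, 0], [0, 0, 0]],
    [10, [-21, 29, 0], [0, 0, 0]],
    [10, [-30, 30, 0], [0, 0, 0]],
    [10, [-39, 29, 0], [0, 0, 0]],
    [10, [-48, 24, 0], [0, 0, 0]],
    [10, [-54, 18, 0], [0, 0, 0]],
    [10, [-59, 9, 0], [0, 0, 0]],
    [10, [-60, 0, 0], [0, 0, 0]],
    [10, [-59, -9, 0], [0, 0, 0]],
    [10, [-54, -18, 0], [0, 0, 0]],
    [10, [-48, -24, 0], [0, 0, 0]],
    [10, [-39, -29, 0], [0, 0, 0]],
    [10, [-30, -30, 0], [0, 0, 0]],
    [10, [-21, -29, 0], [0, 0, 0]],
    [10, [-12, -24, 0], [0, 0, 0]],
    [10, [-6, -18, 0], [0, 0, 0]],
    [10, [-1, -9, 0], [0, 0, 0]],
    [10, [0, 0, 0], [0, 0, 0]]
  ]
}}

```text
time_s: 33.4
eef_pos: [587.5, 3.4, 121.2]
ee_rot: [-0.0, 0.706, 0.708, 0.0]
force: [0.1, 0.9, -1.2]
grip_width: 0.178
grip_force: 59.9
```

Emit:
{"method": "apply_moves", "body": {
  "targets": [
    [10, [-1, 9, 0], [0, 0, 0]],
    [10, [-6, 18, 0], [0, 0, 0]],
    [10, [-12, 24, 0], [0, 0, 0]],
    [10, [-21, 29, 0], [0, 0, 0]],
    [10, [-30, 30, 0], [0, 0, 0]],
    [10, [-39, 29, 0], [0, 0, 0]],
    [10, [-48, 24, 0], [0, 0, 0]],
    [10, [-54, 18, 0], [0, 0, 0]],
    [10, [-59, 9, 0], [0, 0, 0]],
    [10, [-60, 0, 0], [0, 0, 0]],
    [10, [-59, -9, 0], [0, 0, 0]],
    [10, [-54, -18, 0], [0, 0, 0]],
    [10, [-48, -24, 0], [0, 0, 0]],
    [10, [-39, -29, 0], [0, 0, 0]],
    [10, [-30, -30, 0], [0, 0, 0]],
    [10, [-21, -29, 0], [0, 0, 0]],
    [10, [-12, -24, 0], [0, 0, 0]],
    [10, [-6, -18, 0], [0, 0, 0]],
    [10, [-1, -9, 0], [0, 0, 0]],
    [10, [0, 0, 0], [0, 0, 0]]
  ]
}}

```text
time_s: 35.4
eef_pos: [587.5, 3.4, 121.2]
ee_rot: [-0.0, 0.706, 0.708, 0.0]
force: [0.2, 0.0, -1.3]
grip_width: 0.176
grip_force: 60.0
```

Emit:
{"method": "apply_moves", "body": {
  "targets": [
    [10, [0, 0, 0], [0, 0, 0]],
    [10, [0, 0, 30], [0, 0, 0]],
    [10, [0, 0, 70], [0, 0, 0]],
    [10, [0, 0, 105], [0, 0, 0]],
    [10, [0, 0, 105], [0, 0, 0]],
    [10, [0, 0, 105], [0, 0, 0]]
  ]
}}

```text
time_s: 36.0
eef_pos: [587.0, 2.3, 226.5]
ee_rot: [0.0, 0.707, 0.708, 0.0]
force: [-0.2, -0.1, -1.4]
grip_width: 0.181
grip_force: 60.0
```

```bash
python3 - <<'E'
from h import *
r=look(); s=ctrl.sense(); print(s['time_s'],s['eef_pos'],s['ee_rot'].round(4),s['grip_width'],s['force'])
cv2.imwrite('pics/stir2.png',cv2.resize(r['scene'][0][80:240,180:340],(560,560)))
E
```

```text
36.1 [586.51962486   2.33505612 224.94399264] [-1.000e-03  7.066e-01  7.076e-01 -7.000e-04] 0.17638280088787622 [-0.07020178 -0.26264552 -0.86468813]
```

View pics/stir2.png

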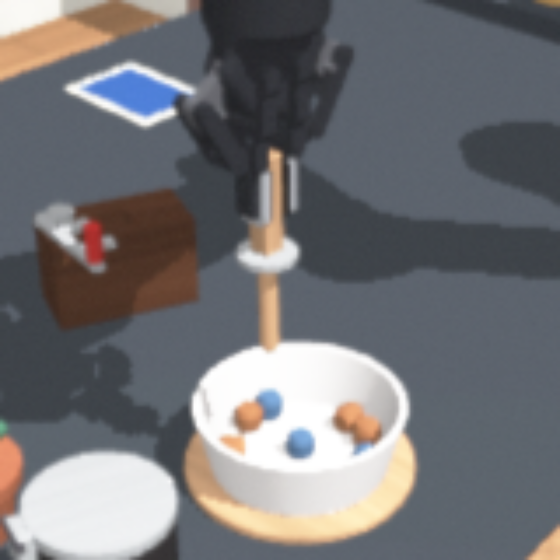

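The rod is still upright (collar at (268,258), tip at (270,347)) and the beads are in the bowl. I check the tip offset before inserting.

```bash
python3 - <<'E'
from h import *
for cx,cy,z in((270,345,122),(268,258,193)): print(plane('scene',180+cx/3.5,80+cy/3.5,z).round(1))
# well mouth in scene/top not occluded?
r=look(); P=r['top'][2]; u,v=np.meshgrid(range(512),range(384))
m=(u>350)&(u<440)&(v>200)&(v<290)&(P[...,2]<45)&(P[...,2]>-90)&(np.hypot(P[...,0]-495,P[...,1]+277)<28)
print(m.sum(),u[m].mean(),v[m].mean(),P[m].mean(0) if m.any() else '')
g=cv2.cvtColor(r['top'][0],cv2.COLOR_BGR2GRAY); print(g[232:264:2,382:418:2])
print(plane('top',398,248,80))
E
```

```text
[583.1   0.7 122. ]
[587.3   3.8 193. ]
75 394.3066666666667 246.49333333333334 [ 497.09383624 -289.191402     17.09614854]
[[ 42  42  40  62  59  77  84  79  64  64  81 131 146 119  72  67  63  66]
 [ 41  41  52  60  57  60  62  64  66  60  60  64  69  68  67  63  64  68]
 [ 42  37  56  61  60  61  64  66  65  59  59  64  69  67  67  64  65  71]
 [ 40  44  59  60  61  62  61  64  62  59  62  66  69  67  66  64  68  71]
 [ 42  51  61  60  61  60  53  56  60  61  63  67  69  69  64  64  68  72]
 [ 41  57  59  61  62  54  50  49  48  52  60  67  65  64  64  66  69  72]
 [ 48  60  60  61  63  61  54  47  45  46  48  53  66  65  65  66  68  69]
 [ 53  59  60  60  63  71  62  41  38  40  42  59  65  66  64  69  69  71]
 [ 58  61  61  61  66  71  50  40  40  45  45  63  65  63  67  70  71  69]
 [ 60  60  60  62  64  66  44  40  40  44  52  64  65  63  69  71  69  70]
 [ 60  60  60  61  62  61  51  46  44  45  60  65  63  66  69  71  71  71]
 [ 59  61  60  63  63  61  60  64  61  56  64  65  64  66  71  71  72  71]
 [ 62  62  62  60  62  61  62  67  67  66  67  64  65  67  70  70  71  71]
 [ 61  63  63  63  59  61  64  67  68  67  63  64  65  68  71  71  70  70]
 [ 62  62  62  59  58  61  66  69  68  67  65  66  68  70  70  69  71  70]
 [ 62  63  62  60  59  63  66  69  67  65  63  65  67  70  71  71  72  71]]
[ 491.23086432 -280.08812975   80.        ]
```

```bash
python3 - <<'E'
from h import *
r=look(); p,d,P=r['top']; u,v=np.meshgrid(range(512),range(384))
pts=np.array([[plane('top',x,y,80)[:2] for x in range(380,420)] for y in range(230,266)])
D=P[230:266,380:420,2]; near=np.hypot(pts[...,0]-495,pts[...,1]+277)<24
m=near&(D<68); print('depth',m.sum(),pts[m].mean(0),pts[m].min(0),pts[m].max(0))
g=cv2.cvtColor(p,cv2.COLOR_BGR2GRAY)[230:266,380:420]; m=near&(g<56); print('dark',m.sum(),pts[m].mean(0),pts[m].min(0),pts[m].max(0))
# block top outline
T=(P[...,2]>74)&(P[...,2]<85)&(u>350)&(u<440)&(v>200)&(v<290)
c=max(cv2.findContours(T.astype(np.uint8),0,1)[0],key=cv2.contourArea); (x,y),wh,a=cv2.minAreaRect(c); print((x,y),wh,a,plane('top',x,y,80))
# same for scene: well mouth
ps=r['scene'][0]; Ps=r['scene'][2]
sp=np.array([[plane('scene',x,y,80)[:2] for x in range(190,240)] for y in range(120,165)])
gs=cv2.cvtColor(ps,cv2.COLOR_BGR2GRAY)[120:165,190:240]; near=np.hypot(sp[...,0]-495,sp[...,1]+277)<24
m=near&(Ps[120:165,190:240,2]<70); print('scene depth',m.sum(),sp[m].mean(0) if m.any() else '')
cv2.imwrite('pics/well.png',np.hstack([cv2.resize(p[215:280,365:430],(390,390),interpolation=2),cv2.resize(ps[115:180,180:245],(390,390),interpolation=2)]))
E
```

```text
depth 113 [ 495.00236209 -275.32910741] [ 480.14149291 -289.59010617] [ 509.16142474 -262.19283823]
dark 122 [ 494.03843513 -280.00208306] [ 477.89828978 -293.91735374] [ 509.16142474 -267.45085588]
(396.0113525390625, 246.46832275390625) (29.933937072753906, 55.49550247192383) 19.653823852539062 [ 494.69519364 -275.8500352    80.        ]Traceback (most recent call last):
  File "<stdin>", line 12, in <module>
  File "h.py", line 8, in plane
    o,d=ray(n,u,v); return o+d*(z-o[2])/d[2]
        ~~~^^^^^^^
  File "h.py", line 6, in ray
    f,cx,cy,E=cam(n); d=E[:3,:3]@np.array([(u-cx)/f,(v-cy)/f,1]); return E[:3,3],d
              ~~~^^^
  File "h.py", line 4, in cam
    c=camera_info(n); f=192/np.tan(np.radians(c['vfov'])/2); return f,c['cx'],c['cy'],np.array(c['extrinsics'])
ValueError: time passes only in moves, steps and waits
```

Emit:
{"method": "apply_moves", "body": {
  "targets": [
    [10, [-12, -36, 0], [0, 0, 0]],
    [10, [-24, -72, 0], [0, 0, 0]],
    [10, [-38, -115, 0], [0, 0, 0]],
    [10, [-52, -157, 0], [0, 0, 0]],
    [10, [-66, -200, 0], [0, 0, 0]],
    [10, [-80, -240, 0], [0, 0, 0]],
    [10, [-89, -268, 0], [0, 0, 0]],
    [10, [-93, -280, 0], [0, 0, 0]],
    [10, [-93, -280, 0], [0, 0, 0]],
    [10, [-93, -280, 0], [0, 0, 0]],
    [10, [-93, -280, 0], [0, 0, 0]]
  ]
}}

```text
time_s: 37.4
eef_pos: [494.7, -276.4, 226.3]
ee_rot: [-0.0, 0.706, 0.708, 0.0]
force: [0.2, -0.2, -0.8]
grip_width: 0.178
grip_force: 59.9
```

```bash
python3 - <<'E'
from h import *
r=look(); s=ctrl.sense(); print(s['time_s'],s['eef_pos'],s['ee_rot'].round(4),s['force'])
cv2.imwrite('pics/ins1.png',cv2.resize(r['scene'][0][60:190,160:290],(560,560)))
E
```

```text
37.5 [ 494.60508545 -276.64201525  226.38037648] [-0.000e+00  7.060e-01  7.082e-01  1.000e-04] [ 0.21750868  0.6250472  -0.55689428]
```

View pics/ins1.png

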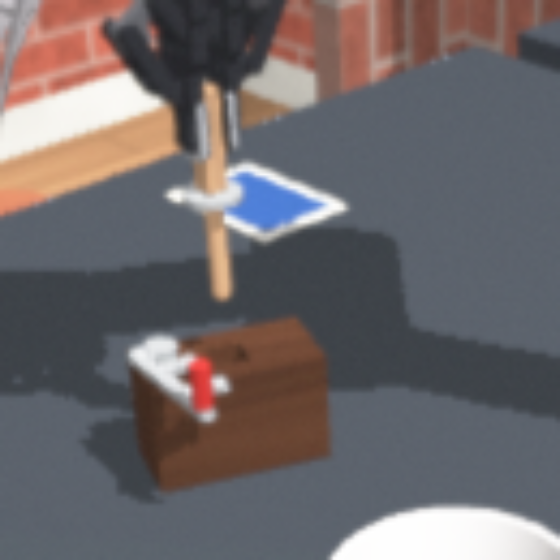

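The tip is at (222,298) with the well mouth below it at about (238,352). I project the vertical under the TCP to compare.

```bash
python3 - <<'E'
from h import *
f,cx,cy,E=cam('scene'); k=560/130
for z in(230,195,123,80):
    q=np.linalg.inv(E)@np.array([494.6,-276.6,z,1]); print(z,((q[0]/q[2]*f+cx-160)*k).round(1),((q[1]/q[2]*f+cy-60)*k).round(1))
print(plane('scene',160+238/k,60+352/k,80),plane('scene',160+222/k,60+296/k,123))
E
```

```text
230 207.9 143.5
195 212.2 195.1
123 220.6 295.5
80 225.2 352.1
[ 488.40531184 -270.38297985   80.        ] [ 494.35714361 -275.36936409  123.        ]
```

```bash
python3 - <<'E'
from h import *
f,cx,cy,E=cam('scene'); p=cv2.imread('pics/ins1.png'); 
r,_=capture('scene'); x0,y0,k=185,125,12
im=cv2.resize(r[y0:y0+45,x0:x0+60],None,fx=k,fy=k,interpolation=cv2.INTER_CUBIC)
def pr(x,y,z):
    q=np.linalg.inv(E)@np.array([x,y,z,1]); return [int((q[0]/q[2]*f+cx-x0+.5)*k),int((q[1]/q[2]*f+cy-y0+.5)*k)]
a=np.radians(-22.6);R=np.array([[np.cos(a),-np.sin(a)],[np.sin(a),np.cos(a)]])
for (hx,hy),c in(((13,13),(0,255,0)),((62,32),(0,255,255))):
    q=np.array([pr(*(R@[sx*hx,sy*hy]+[494.6,-276.6]),80) for sx,sy in((1,1),(1,-1),(-1,-1),(-1,1))]); cv2.polylines(im,[q],True,c,1)
cv2.imwrite('pics/well2.png',im)
E
```

```text
(no output)
```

View pics/well2.png

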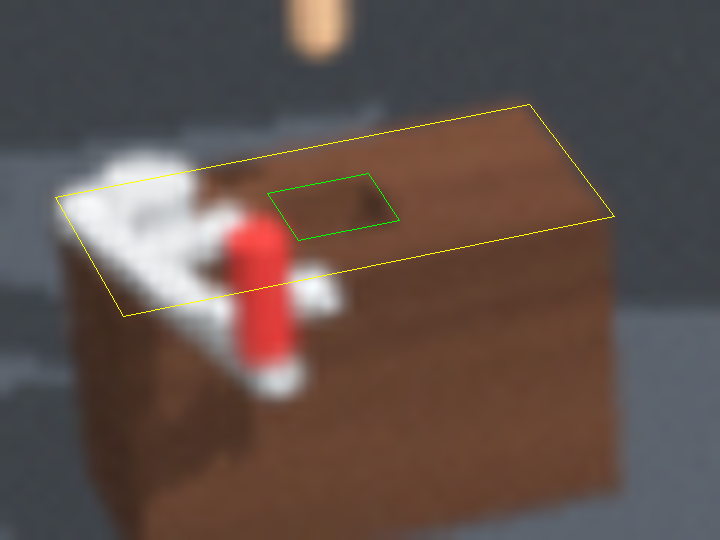

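The drawn outline for a centre of (494.6, -276.6) fits the block's top and the well's dark edge at (380,205), so I insert straight down.

Emit:
{"method": "apply_moves", "body": {
  "targets": [
    [10, [0, 0, -25], [0, 0, 0]],
    [10, [0, 0, -38], [0, 0, 0]],
    [10, [0, 0, -46], [0, 0, 0]],
    [10, [0, 0, -54], [0, 0, 0]],
    [10, [0, 0, -64], [0, 0, 0]]
  ]
}}

```text
time_s: 38.05
eef_pos: [494.4, -277.9, 162.3]
ee_rot: [0.001, 0.707, 0.708, 0.0]
force: [0.8, 0.5, -0.5]
grip_width: 0.177
grip_force: 59.9
```

Emit:
{"method": "apply_moves", "body": {
  "targets": [
    [10, [0, 0, -12], [0, 0, 0]],
    [10, [0, 0, -24], [0, 0, 0]],
    [10, [0, 0, -36], [0, 0, 0]],
    [10, [0, 0, -44], [0, 0, 0]],
    [10, [0, 0, -49], [0, 0, 0]],
    [10, [0, 0, -51], [0, 0, 0]],
    [10, [0, 0, -51], [0, 0, 0]],
    [10, [0, 0, -51], [0, 0, 0]]
  ]
}}

```text
time_s: 38.85
eef_pos: [494.3, -277.7, 112.2]
ee_rot: [0.0, 0.707, 0.708, 0.0]
force: [-2.7, 2.4, 5.9]
grip_width: 0.175
grip_force: 60.8
```

Emit:
{"method": "apply_moves", "body": {
  "targets": [
    [30, [0, 0, 0], [0, 0, 0]],
    [50, [0, 0, 0], [0, 0, 0]],
    [60, [0, 0, 0], [0, 0, 0]],
    [60, [0, 0, 0], [0, 0, 0]],
    [60, [0, 0, 0], [0, 0, 0]],
    [60, [0, 0, 30], [0, 0, 0]],
    [60, [0, 0, 65], [0, 0, 0]],
    [60, [0, 0, 75], [0, 0, 0]],
    [40, [25, 22, 75], [0, 0, -8]],
    [40, [50, 44, 75], [0, 0, -16]],
    [40, [73, 65, 75], [0, 0, -22]],
    [40, [73, 65, 75], [0, 0, -22]],
    [40, [73, 65, 75], [0, 0, -22]]
  ],
  "squeeze": 30
}}

```text
time_s: 40.15
eef_pos: [567.1, -212.4, 185.5]
ee_rot: [-0.0, 0.828, 0.561, -0.0]
force: [-0.3, -0.4, -0.1]
grip_width: 0.469
grip_force: 0.0
```

```bash
python3 - <<'E'
from h import *
r=look(); s=ctrl.sense(); print(s['time_s'],s['eef_pos'],s['ee_rot'].round(4),s['force'])
cv2.imwrite('pics/rel.png',cv2.resize(r['scene'][0][90:190,160:260],(500,500)))
PS=r['scene'][2]; u,v=np.meshgrid(range(512),range(384))
m=(np.hypot(PS[...,0]-495,PS[...,1]+277)<14)&(PS[...,2]<175)&(PS[...,2]>90); print(m.sum(),np.percentile(PS[m][:,2],[90,98,100]),PS[m].mean(0))
E
```

```text
40.25 [ 566.59108722 -213.26253779  185.9319071 ] [-3.000e-04  8.286e-01  5.599e-01 -2.000e-04] [ 0.02637452 -1.00230825  0.30589346]
132 [145.55788488 152.87078946 153.50538216] [ 499.68897852 -274.36935602  120.29875854]
```

View pics/rel.png

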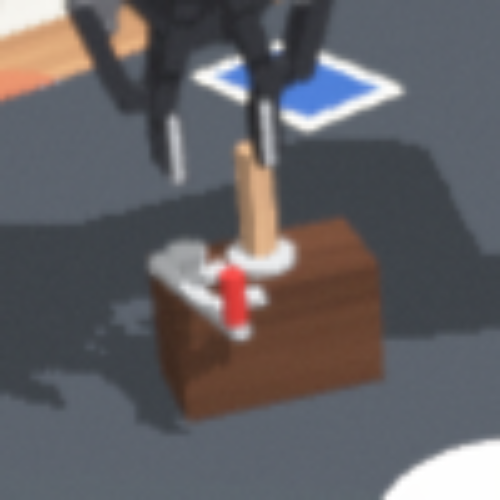

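The rod stands home with its collar on the block at (262,256) and its top at about z 153. The lever is still open, with the knob at (232,295). Now I pinch the knob.

Emit:
{"method": "apply_moves", "body": {
  "targets": [
    [40, [0, 1, -40], [0, 0, 0]],
    [40, [0, 1, -70], [0, 0, 0]],
    [40, [0, 1, -81], [0, 0, 0]],
    [40, [0, 1, -81], [0, 0, 0]],
    [0, [0, 1, -81], [0, 0, 0]],
    [0, [0, 1, -81], [0, 0, 0]],
    [0, [0, 1, -81], [0, 0, 0]],
    [0, [0, 1, -81], [0, 0, 0]],
    [0, [0, 1, -81], [0, 0, 0]],
    [0, [0, 1, -81], [0, 0, 0]]
  ],
  "squeeze": 30
}}

```text
time_s: 41.25
eef_pos: [567.8, -212.3, 107.0]
ee_rot: [0.001, 0.829, 0.56, 0.001]
force: [-0.6, -0.9, 6.9]
grip_width: 0.146
grip_force: 29.8
```

Emit:
{"method": "apply_moves", "body": {
  "targets": [
    [0, [-9, 3, 0], [0, 0, 6]],
    [0, [-18, 5, 0], [0, 0, 12]],
    [0, [-28, 6, 0], [0, 0, 18]],
    [0, [-37, 5, 0], [0, 0, 24]],
    [0, [-46, 4, 0], [0, 0, 30]],
    [0, [-55, 2, 0], [0, 0, 36]],
    [0, [-64, -1, 0], [0, 0, 42]],
    [0, [-73, -5, 0], [0, 0, 48]],
    [0, [-81, -10, 0], [0, 0, 54]],
    [0, [-88, -15, 0], [0, 0, 60]],
    [0, [-95, -22, 0], [0, 0, 66]]
  ]
}}

```text
time_s: 42.35
eef_pos: [471.3, -232.6, 106.8]
ee_rot: [-0.001, 0.388, 0.922, 0.001]
force: [-8.0, 8.8, 16.0]
grip_width: 0.149
grip_force: 30.9
```

Emit:
{"method": "apply_moves", "body": {
  "targets": [
    [0, [-4, -4, 0], [0, 0, 4]],
    [0, [-7, -8, 0], [0, 0, 6]],
    [0, [-9, -10, 0], [0, 0, 6]],
    [0, [-9, -10, 0], [0, 0, 6]],
    [0, [-9, -10, 0], [0, 0, 6]]
  ]
}}

```text
time_s: 42.85
eef_pos: [462.6, -243.3, 106.8]
ee_rot: [-0.001, 0.341, 0.94, 0.0]
force: [-9.5, 5.0, 14.7]
grip_width: 0.145
grip_force: 30.7
```

Emit:
{"method": "apply_moves", "body": {
  "targets": [
    [40, [0, 0, 0], [0, 0, 0]],
    [40, [0, 0, 0], [0, 0, 0]],
    [40, [0, 0, 0], [0, 0, 0]],
    [40, [0, 0, 35], [0, 0, 0]],
    [40, [0, 0, 80], [0, 0, 0]],
    [40, [-30, 30, 100], [0, 0, 0]],
    [40, [-60, 70, 100], [0, 0, 0]],
    [40, [-90, 110, 100], [0, 0, 0]],
    [40, [-120, 150, 100], [0, 0, 0]],
    [40, [-120, 150, 100], [0, 0, 0]],
    [40, [-120, 150, 100], [0, 0, 0]]
  ]
}}

```text
time_s: 43.95
eef_pos: [343.2, -93.5, 205.8]
ee_rot: [0.001, 0.341, 0.94, -0.0]
force: [1.1, 0.4, -0.4]
grip_width: 0.468
grip_force: 0.0
```

```bash
python3 - <<'E'
from h import *
r=report()
k=[c for c in comps(r['top'][0],*RED) if 340<c[0][0]<450];R=[c for c in comps(r['scene'][0],(0,150,80),(8,255,255)) if 200<c[0][0]<300 and c[1]<200 and c[0][1]<160]
for a in k:
  for b in R: print('knob',tri(a[0],b[0]))
for c,a,m in comps(r['top'][0],(3,100,60),(18,255,255)):
    q=plane('top',*c,28); rr=np.hypot(q[0]-555.5,q[1]-.8)
    if rr<90: print('old',a,q.round(1),rr.round(1))
print(ctrl.sense()['force'])
cv2.imwrite('pics/fin.png',np.hstack([cv2.resize(r['top'][0][180:290,225:435],(764,400))[:, :]]))
cv2.imwrite('pics/fin2.png',cv2.resize(r['scene'][0][90:290,130:340],(630,600)))
E
```

```text
44.05 [343.8 -94.4 205.5] 0.4671636986520986
top blue 57 [561.9  51.2  17. ] in bowl r 50.4
top blue 45 [556.7   1.9  17. ] in bowl r 1.4
top blue 57 [537.8  49.2  17. ] in bowl r 51.6
top blue 49 [538.3 -48.9  17. ] in bowl r 52.2
scene blue 32 [526.9 -57.9  15. ] in bowl r 48.9
scene blue 40 [546.4  -6.6  15. ] in bowl r 5.1
scene blue 4 [518.9  29.4  15. ] in bowl r 46.1
knob (array([ 462.64906877, -244.50479282,  112.49616391]), np.float64(0.8365922081387566))
old 55 [595.9 -29.2  28. ] 50.3
old 59 [587.6  36.5  28. ] 48.0
old 48 [559.5 -47.9  28. ] 48.9
old 107 [510.2  16.8  28. ] 48.1
old 32 [494.5 -53.5  28. ] 81.6
[1.17278557e-01 1.55978137e-04 3.49944959e-01]
```

View pics/fin.png

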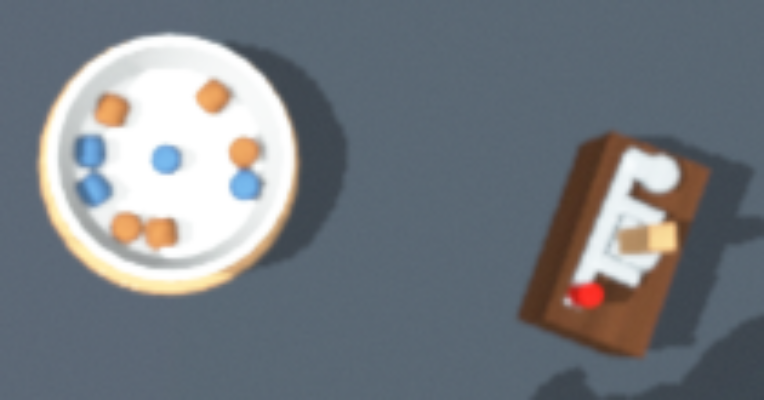

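View pics/fin2.png

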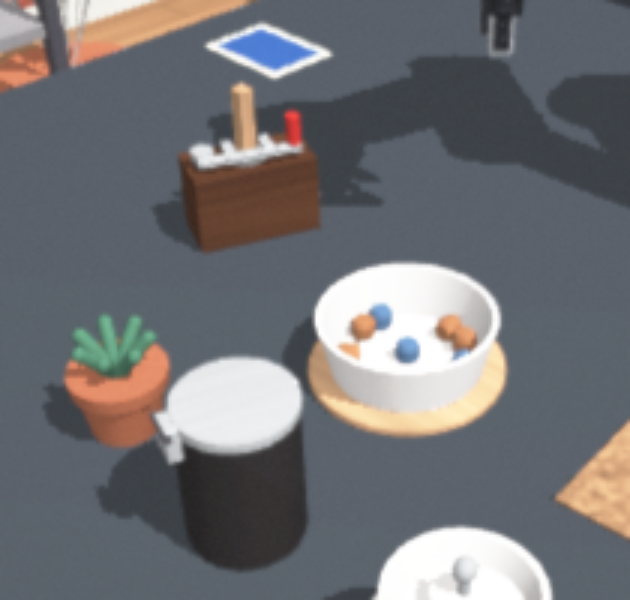

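The top crop shows four blue and five wooden beads in the bowl, the rod upright in the stand and the lever shut over it, knob at (588,296). The knob sits about 6 mm past where it started, so it is on its stop. The scene crop shows the jar, planter and dishes unmoved.

```bash
python3 -c "
from rig import ctrl
print(ctrl.finish_job())"
```

```text
the job is handed in; nothing more can be done
None
```

The job is handed in, though no verdict came back: the last pictures showed all nine beads in the bowl after four full turns of stirring, the rod home in its stand, the lever shut over it, and the jar, planter and dishes where they were.

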